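# Set the guarded air dial on the reed-testing box

### The job

Two red air boxes for testing harmonium reeds stand on the bench; one has a hinged wooden cover over its dial. Lift that cover by its round pull and swing it right back until it stays propped open, then turn the dial beneath it clockwise until its pointer lines up with the brass mark on the panel. Leave the dial of the other, uncovered box as it is set, and let go of everything at the end.

Things in the scene. Friction and masses are not known exactly. Their poses are not given: they have to be found in the camera images.
- guarded_box: Red lacquered box with a pale plywood top panel, fixed to the bench, the one with the flip cover; its front is its own -x. Origin on the bench under the dial's axis; walls from x = -80 to +74 mm, y = -75 to +75 mm; panel at z = 60 mm. Brass mark (6 x 18 mm, on a small black plate) on the panel, 37 to 55 mm from the dial's axis towards +y. Cover's hinge line along y at x = +70, z = 60 mm (far top edge).
- cover (a joint): Hinge of the red wooden hood (130 x 120 x 54 mm high, open below, 0.25 kg) over the dial. 0 rad = shut; grows as the front rises and swings over, away from the robot, to a stop at 2.3, where it leans on brass rests behind the box. Free hinge, slight drag: let go below about 1.1 rad it falls shut; beyond 1.2 it falls open in about a second and stays.
- cover_pull (a point): Centre of the cover's steel ball pull, 20 mm in diameter, on an 8 mm stem, 36 mm out from the middle of the hood's front face. Shut, it is at x = -96, y = 0, z = 87 mm in the box's frame; it swings round the hinge line at a radius of 168 mm. Pinched from above across y, it turns between the fingers as the cover swings.
- guarded_dial (a joint): Dial under the cover: black bar 46 x 12 mm, upright sides 6 to 36 mm above the panel, on a 52 mm round skirt 6 mm high; its pointed end has a pale line. Value in rad, clockwise from above: 0 = points to the box's -x (front), 1.57 = to its +y, at the brass mark. Starts at 0.15 to 0.65, stops at 0 and 2.6; light friction (0.04 N m), stays where left.
- open_dial_pointer (a point): Top of the pointed end of the bystander dial, 27 mm from that dial's axis and 96 mm above the bench, on the second, otherwise identical box, which has no cover (left or right of the first). Not to be turned.
Mind the look-alikes: they are no part of the job. Leave any green or purple look-alike of the guarded_box alone.

How it is judged:
By the outcome, as a careful person would: the job done as asked, in the order asked, and still so for the second after the job is handed in, with the robot touching nothing.
It also fails if it takes over 56 s, if anything falls off the work surface, if the arm or the gripper's body presses on something with over 40 N, if the wrist force passes 120 N, or if a joint passes its speed limit or range.

### The arm

A 7-joint arm with a two-finger parallel gripper is mounted at the origin on the work surface. World frame = base frame: x ahead of the robot, y to its left, z up, the work surface at z = 0. Lengths are in m, angles in rad, forces in N, time in s.
With the tool pointing down it reaches from about 0.35 to 0.9 m from the base axis. Payload 8.1 kg.
Tool frame: the origin (TCP) lies between the finger pads; the fingertips stand ahead of it and the grasp point (between the pads) is the TCP (arm.nose_length is the z of the fingertips in the tool frame, in m); z points along the fingers, y is the line along which they close (so a half turn about z gives the same grasp; the last joint's range is limited). The gripper opens to 92 mm and grips with 3 to 60 N. Pads are 19 mm wide; open, the fingers measure 130 mm over their backs; the gripper's body (75 mm by 190 mm) begins 47 mm behind the grasp point.
Start: joints at [-1.317, 0.434, 0.025, 1.573, -0.012, 1.134, -0.075], TCP at [0.218, 0.586, 0.246] pointing down, gripper open.
Joint ranges: [-2.62, 2.62], [-0.44, 2.09], [-1.27, 1.32], [0.08, 2.57], [-1.32, 4.46], [0.12, 2], [-2.74, 2.74]. Speed limits (rad/s): [2.22, 2.22, 3.01, 3.01, 3.14, 3.14, 3.14].

### API

Orientations are given as a rotation vector (axis times angle).
In Python, from cell import sensors, optics, arm gives the robot as it stands.
- The arm moves only by the tool arm_command, never from a script. Its argument "deltas" is one flat list of numbers, 7 for each row, row after row: the turn, a rotation vector about the world's x, y, z as a fraction of full scale, then the shift along the world's x, y, z as a fraction of full scale, then the finger opening in mm, from 0 to 91.8. In form: [wx, wy, wz, dx, dy, dz, fingers, wx, wy, wz, dx, dy, dz, fingers, ...]. A call has 1 to 20 rows; each row is the pose to reach, as a shift and turn from the pose commanded when the call began; what a row does not reach only later rows make up. Full scale, the value 1, is 1 m for a shift and 90 degrees for a turn. A row lasts 1/10 s, in which the tool goes at most 50 mm and 8.59 degrees, less where a joint would pass 70% of its speed; a pose out of reach is approached as far as the arm can. A call with a number of a shift or a turn outside -1 to 1 is refused whole. A call with a gripper value outside its range is refused whole. The fingers move at their own pace and stop on an object; "force" is the grip in N (left out, the last holds). Time passes only in rows, so rows that repeat a pose let the fingers close. It gives the time, the measured TCP pose, the force, the opening and the grip force at its end, in the units of the state.
- sensors.observe(): the state, without advancing time (a new reading comes with each control period).
- optics.get_image(name): name is "side" or "top" or "wrist"; returns the picture (480x640x3 uint8, blue, green, red); there is no depth.
- optics.calibration(name): a dict with "camera_matrix" (3x3 intrinsics, pixels), "rvec" (rotation vector, rad) and "tvec" (3), from world to camera coordinates, as OpenCV has them. Camera axes: x right, y down, z forward; pixel columns grow to the right and rows downward; lengths in m; the calibration is good to about 2 mm. A picture is of the moment at which its call begins: read the wrist's pose just before it. calibration takes no time and is no camera call; for the wrist camera it gives the pose at the moment of the call.
- arm.sign_off(): hands the job in; it is judged then, once.
The state is a dict: "clock": time; "joints": joint angles; "dq": joint speeds; "joint_efforts": joint torques, N m; "position": TCP position; "ee_rot": TCP orientation; "force": force on the tool from outside, world axes, zero at the start; "ft_torque": the same for the moment, N m; "width": opening from 0.0 (shut) to 1.0 (fully open); "gripper_force": force on a finger pad.
Only numpy, scipy, OpenCV 4.12 (cv2) and the standard library are available. Lean on these libraries where they do the work, as an engineer would, in place of code of your own. Each camera call takes 0.05 s, during which the arm holds its last target. There are 200 camera calls.

## Working session

There is one attempt and no reset: what is moved stays moved. The work goes in short steps, Python scripts to look and compute and a tool call to move; the robot and the scene stay as the last step left them, time stands still between calls to the robot, and variables do not carry over. Pictures are saved under pics/ and viewed, at most 10 in all, crops included, and the job is handed in when it is done.

Besides the shell and the picture viewer there is one more tool, called after "Emit:" as name(argument=value, ...) on one line, values as JSON. arm_command: Moves the arm, as the interface text tells. Its arguments: {"type":"object","properties":{"deltas":{"type":"array","items":{"type":"number"}},"force":{"type":"number"}},"required":["deltas"]}

```bash
mkdir -p pics; python3 - <<'E'
from cell import sensors, optics, arm
import cv2
s=sensors.observe();print(s['clock'],s['position'],s['ee_rot'],s['width'],arm.nose_length)
for n in("top","side"):
    cv2.imwrite(f"pics/{n}0.png",optics.get_image(n)); c=optics.calibration(n);print(n,c)
E
```

```text
0.0 [0.21820235 0.58517503 0.24495735] [-5.57641884e-01 -3.09157310e+00  2.39597749e-03] 0.9941607028070003 0.019
top {'camera_matrix': array([[454.63893185,   0.        , 322.63176323],
       [  0.        , 454.63893185, 245.09099062],
       [  0.        ,   0.        ,   1.        ]]), 'rvec': array([ 2.15185236, -2.09612726,  0.184997  ]), 'tvec': array([-0.20296315,  0.51019978,  1.05857329])}
side {'camera_matrix': array([[593.88204942,   0.        , 316.19791688],
       [  0.        , 593.88204942, 232.90430451],
       [  0.        ,   0.        ,   1.        ]]), 'rvec': array([ 2.34450496, -0.68583011,  0.25007245]), 'tvec': array([-0.52695886,  0.12258976,  1.40155331])}
```

View pics/top0.png

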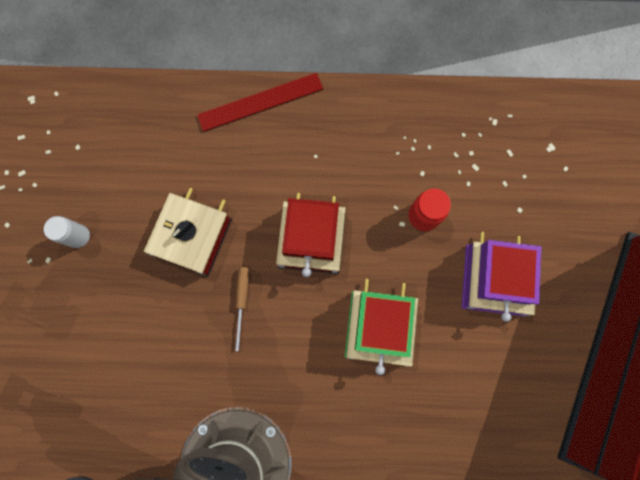

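View pics/side0.png

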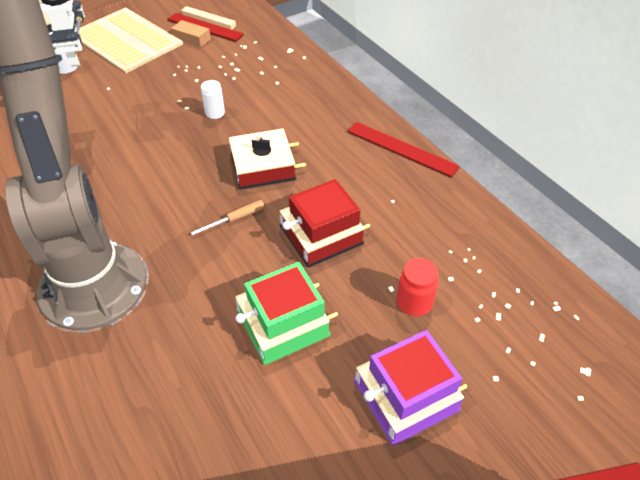

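Candidates for the covered box: all-red hood at top (310,232); green-framed (385,325); purple-framed (512,272). Bystander: uncovered box at (187,232). I choose the all-red one and check it in a close crop.

```bash
python3 - <<'E'
import cv2,numpy as np
a=cv2.imread("pics/top0.png")[185:285,262:362];b=cv2.imread("pics/side0.png")[170:270,272:372]
r=lambda i:cv2.resize(i,(400,400),interpolation=cv2.INTER_CUBIC)
cv2.imwrite("pics/crop0.png",np.hstack([r(a),r(b)]))
E
```

```text
(no output)
```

View pics/crop0.png

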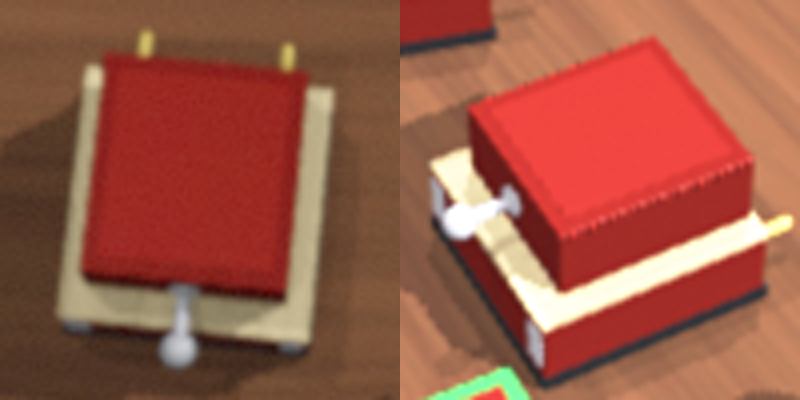

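The close crop confirms the all-red box with red hood. Its ball pull is at about top (306.6,272.1) and side (287,225).

```bash
cat > h.py <<'E'
import numpy as np,cv2
from cell import optics
def cam(n):
    c=optics.calibration(n);R=cv2.Rodrigues(c['rvec'])[0];return c['camera_matrix'],R,np.array(c['tvec']).ravel()
def onplane(C,uv,z):
    K,R,t=C;d=R.T@np.linalg.inv(K)@[uv[0],uv[1],1];o=-R.T@t;return o+d*(z-o[2])/d[2]
def tri(A,B,a,b):
    P=lambda C:C[0]@np.c_[C[1],C[2]]
    X=cv2.triangulatePoints(P(A),P(B),np.array(a,float),np.array(b,float)).ravel();return X[:3]/X[3]
def proj(C,X):
    return cv2.projectPoints(np.array(X,float).reshape(-1,3),cv2.Rodrigues(C[1])[0],C[2],C[0],None)[0].reshape(-1,2)
E
python3 - <<'E'
from h import *
T,S=cam("top"),cam("side")
t=lambda x,y:(261.6+x/4,184.6+y/4); s=lambda x,y:(271.6+(x-400)/4,169.6+y/4)
b=tri(T,S,t(179,349),s(460,220));print("ball",b)
# hood top corners: top / side (back-left, back-right, front-right, front-left)
H=[tri(T,S,t(*p),s(*q)) for p,q in zip([(107,55),(308,75),(285,290),(83,270)],[(654-185,105),(654,38),(752,158),(562,235)])] if 0 else None
for p in [(107,55),(308,75),(287,285),(85,265)]: print("hood",onplane(T,t(*p),.114))
for q in [(470,105),(654,38),(752,158),(565,237)]: print("hoodS",onplane(S,s(*q),.114))
P=[onplane(T,t(*p),.06) for p in[(57,318),(308,346),(334,90)]]
Q=[onplane(S,s(*q),.06) for q in[(430,162),(540,330)]]
print("panel",P,Q)
E
```

```text
ball [ 0.44396609 -0.15415114  0.08967158]
hood [ 0.61105637 -0.10766752  0.114     ]
hood [ 0.60203436 -0.22445321  0.114     ]
hood [ 0.4787666  -0.21505881  0.114     ]
hood [ 0.48728218 -0.100129    0.114     ]
hoodS [ 0.4863847  -0.09674348  0.114     ]
hoodS [ 0.6118098  -0.10850683  0.114     ]
hoodS [ 0.60394526 -0.22447647  0.114     ]
hoodS [ 0.4779244  -0.21726779  0.114     ]
panel [array([ 0.46389853, -0.07956805,  0.06      ]), array([ 0.45104028, -0.22916642,  0.06      ]), array([ 0.60809314, -0.24179486,  0.06      ])] [array([ 0.46554552, -0.07910501,  0.06      ]), array([ 0.45200134, -0.23007962,  0.06      ])]
```

Emit:
arm_command(deltas=[0,0,0.05,0.05,-0.05,0,90,0,0,0.09,0.09,-0.09,0,90,0,0,0.13,0.13,-0.13,0,90,0,0,0.176,0.15,-0.17,0,90,0,0,0.176,0.17,-0.21,0,90,0,0,0.176,0.18,-0.25,0,90,0,0,0.176,0.19,-0.29,0,90,0,0,0.176,0.2,-0.33,0,90,0,0,0.176,0.2,-0.37,0,90,0,0,0.176,0.21,-0.41,0,90,0,0,0.176,0.21,-0.45,0,90,0,0,0.176,0.215,-0.5,0,90,0,0,0.176,0.22,-0.55,0,90,0,0,0.176,0.22,-0.6,0,90,0,0,0.176,0.226,-0.65,0,90,0,0,0.176,0.226,-0.69,0,90,0,0,0.176,0.226,-0.72,0,90,0,0,0.176,0.226,-0.739,0,90,0,0,0.176,0.226,-0.739,0,90,0,0,0.176,0.226,-0.739,0,90], force=25)

```text
clock: 2.1
position: [0.4441, -0.153, 0.2455]
ee_rot: [-0.127, -3.138, -0.001]
force: [-0.1, 0.5, 0.4]
width: 0.982
gripper_force: 0.0
```

```bash
python3 - <<'E'
from h import *
from cell import sensors
W=cam("wrist");cv2.imwrite("pics/w1.png",optics.get_image("wrist"))
s=sensors.observe();print(s['clock'],s['position'],s['ee_rot'],s['joints'])
print(proj(W,[[.444,-.154,.088],[.5399,-.1614,.114]]))
np.savez("w1.npz",K=W[0],R=W[1],t=W[2])
E
```

```text
2.15 [ 0.44426209 -0.15236153  0.24549892] [-1.25110927e-01 -3.13852838e+00 -9.17518385e-04] [-0.12126512  0.17912616  0.3977012   1.96089637 -0.08171223  1.01747331
  1.80488017]
[[314.79815519 226.10886021]
 [315.22160842 332.31676144]]
```

View pics/w1.png

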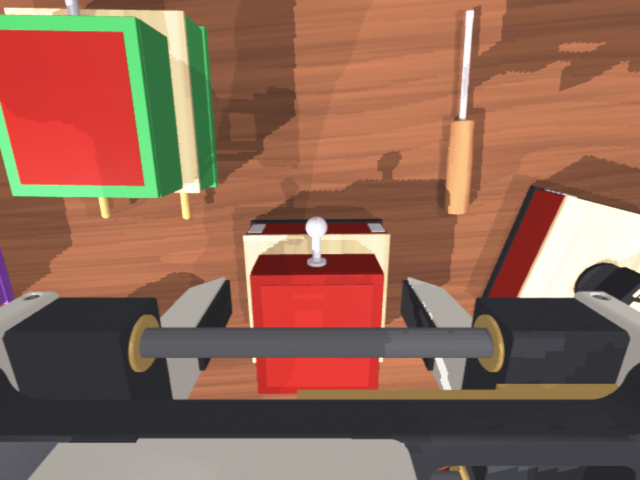

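The ball pull is at (316.5,227), within 1 mm of the prediction, and the hood is square to the gripper. Descending to pinch.

Emit:
arm_command(deltas=[0,0,0,0,0,-0.04,50,0,0,0,0,0,-0.08,50,0,0,0,0,0,-0.11,50,0,0,0,0,0,-0.14,50,0,0,0,0,-0.001,-0.157,50,0,0,0,0,-0.001,-0.157,50,0,0,0,0,-0.001,-0.157,10,0,0,0,0,-0.001,-0.157,10,0,0,0,0,-0.001,-0.157,10,0,0,0,0,-0.001,-0.157,10,0,0,0,0,-0.001,-0.157,10], force=25)

```text
clock: 3.25
position: [0.445, -0.153, 0.0894]
ee_rot: [0.125, 3.138, 0.003]
force: [-0.7, 5.9, 5.9]
width: 0.198
gripper_force: 25.0
```

Emit:
arm_command(deltas=[0,0,0,0.004,0,0.016,10,0,0,0,0.009,-0.001,0.032,10,0,0,0,0.0155,-0.001,0.048,10,0,0,0,0.024,-0.002,0.0625,10,0,0,0,0.0335,-0.003,0.076,10,0,0,0,0.044,-0.0035,0.089,10,0,0,0,0.0565,-0.0045,0.1,10,0,0,0,0.07,-0.0055,0.1105,10])

```text
clock: 4.05
position: [0.5138, -0.1581, 0.1998]
ee_rot: [-0.124, -3.137, -0.004]
force: [0.7, 4.3, -2.4]
width: 0.202
gripper_force: 25.0
```

Emit:
arm_command(deltas=[0,0,0,0.014,-0.001,0.009,10,0,0,0,0.029,-0.002,0.0165,10,0,0,0,0.045,-0.0035,0.0225,10,0,0,0,0.061,-0.005,0.0265,10,0,0,0,0.078,-0.006,0.0295,10,0,0,0,0.0945,-0.0075,0.0305,10,0,0,0,0.111,-0.009,0.0295,10,0,0,0,0.128,-0.01,0.027,10,0,0,0,0.144,-0.0115,0.023,10,0,0,0,0.1595,-0.013,0.0175,10,0,0,0,0.175,-0.014,0.0105,10,0,0,0,0.189,-0.015,0.002,10,0,0,0,0.202,-0.016,-0.008,10,0,0,0,0.2145,-0.017,-0.0195,10,0,0,0,0.2145,-0.017,-0.0195,10])

```text
clock: 5.55
position: [0.7316, -0.174, 0.1789]
ee_rot: [0.121, 3.136, 0.004]
force: [3.6, 6.3, 2.5]
width: 0.199
gripper_force: 25.0
```

Emit:
arm_command(deltas=[0,0,0,0,0,0,50,0,0,0,0,0,0,50,0,0,0,0,0,0,50,0,0,0,0,0,0.04,50,0,0,0,0,0,0.08,50,0,0,0,-0.03,0,0.12,50,0,0,0,-0.07,0.005,0.12,50,0,0,0,-0.11,0.01,0.12,50,0,0,0,-0.15,0.012,0.12,50,0,0,0,-0.19,0.013,0.12,50,0,0,0,-0.21,0.013,0.1,50,0,0,0,-0.21,0.013,0.1,50,0,0,0,-0.21,0.013,0.1,50])

```text
clock: 6.85
position: [0.5186, -0.164, 0.2802]
ee_rot: [0.127, 3.139, 0.0]
force: [0.6, 0.4, -0.0]
width: 0.542
gripper_force: 0.0
```

```bash
python3 - <<'E'
from h import *
from cell import sensors
W=cam("wrist");a=optics.get_image("wrist");T=cam("top");b=optics.get_image("top")
s=sensors.observe();print(s['clock'],s['position'],s['ee_rot'],s['joints'][6])
print(proj(W,[[.5399,-.1614,.096],[.5399+.08*.046,-.1614+.046,.06]]),proj(T,[[.5399,-.1614,.096]]))
cv2.imwrite("pics/w2raw.png",a);cv2.imwrite("pics/t2raw.png",b)
np.savez("w2.npz",K=W[0],R=W[1],t=W[2])
x,y=proj(W,[[.5399,-.1614,.08]])[0].astype(int)
r=lambda i,k:cv2.resize(i,(400,400),interpolation=cv2.INTER_CUBIC)
x0,y0=max(0,x-100),max(0,y-100);print(x0,y0)
cv2.imwrite("pics/c2.png",np.hstack([r(a[y0:y0+200,x0:x0+200],2),r(b[170:270,262:362],4)]))
E
```

```text
6.95 [ 0.51993158 -0.16396204  0.280355  ] [ 1.25868041e-01  3.13775176e+00 -5.03125176e-04] 1.8271909351279332
[[320.09764694 238.88213698]
 [360.70283813 229.19577554]] [[310.76535671 230.55143425]]
219 134
```

View pics/c2.png

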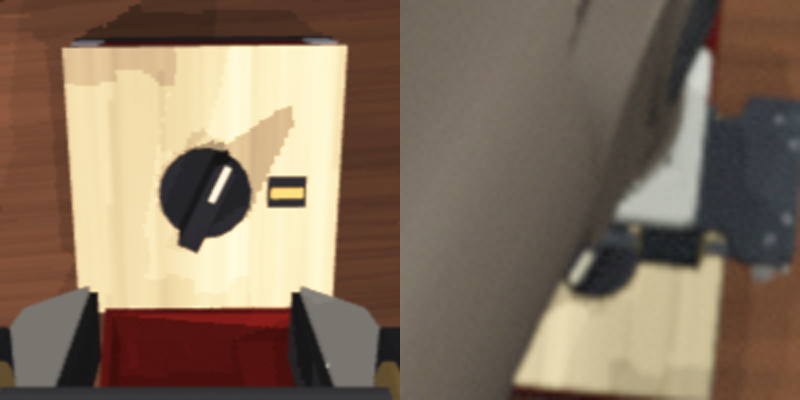

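The cover is open, with its red inside at the bottom of the crop. In crop pixels the pointer bar runs from (223,156) to (190,246), and the brass mark is at (287,193).

```bash
python3 - <<'E'
from h import *
d=np.load("w2.npz");W=d['K'],d['R'],d['t']
p=lambda x,y,z:onplane(W,(218.75+x/2,133.75+y/2),z)
a,b=p(227,168,.096),p(211,202,.096);tip,tail=p(223,155,.096),p(190,247,.094)
m=p(287,193,.06);print("line",a,b,"bar",tip,tail,(tip+tail)/2,"mark",m)
l=p(270,193,.06);r=p(305,193,.06);c=p(205,193,.066);print("skirt",c,"mark-c",m-c, "markdir",np.arctan2(*(m-c)[:2]))
for u,v in((a,b),(tip,tail)):
    e=u-v;print("pointer yaw from -x clockwise",np.arctan2(e[1],-e[0]))
E
```

```text
line [ 0.51873394 -0.14754848  0.096     ] [ 0.53584069 -0.15684497  0.096     ] bar [ 0.51192835 -0.14909469  0.096     ] [ 0.56010811 -0.16960319  0.094     ] [ 0.53601823 -0.15934894  0.095     ] mark [ 0.54495569 -0.11371189  0.06      ]
skirt [ 0.53949264 -0.15972869  0.066     ] mark-c [ 0.00546305  0.0460168  -0.006     ] markdir 0.11816544686100845
pointer yaw from -x clockwise 0.49779256317683607
pointer yaw from -x clockwise 0.4024347975241
```

```bash
python3 - <<'E'
from h import *
d=np.load("w2.npz");W=d['K'],d['R'],d['t']
p=lambda x,y,z:onplane(W,(218.75+x/2,133.75+y/2),z)
fl,fr,bl,br=[p(*q,.06) for q in((63,47),(347,45),(80,309),(332,309))]
print(fl,fr,bl,br)
e=fr-fl;print("front yaw",-np.arctan2(e[0],e[1])); 
for u,v in((fl,bl),(fr,br)): e=v-u;print("side",np.arctan2(e[1],e[0]))
print("cam-TCP",-d['R'].T@d['t']-[.5196,-.164,.2803])
E
```

```text
[ 0.45531865 -0.2283117   0.06      ] [ 0.46639411 -0.07905144  0.06      ] [ 0.60693989 -0.23951072  0.06      ] [ 0.61906698 -0.0897785   0.06      ]
front yaw -0.07406660090301641
side -0.07372797062791485
side -0.07014648271172189
cam-TCP [-0.08198597  0.00663428  0.13892188]
```

Emit:
arm_command(deltas=[0,0,0.09,0.005,0.001,0,50,0,0,0.18,0.01,0.002,0,50,0,0,0.27,0.015,0.003,0,50,0,0,0.36,0.02,0.004,0,50,0,0,0.45,0.0205,0.004,0,50,0,0,0.54,0.0205,0.004,0,50,0,0,0.63,0.0205,0.004,0,50,0,0,0.72,0.0205,0.004,0,50,0,0,0.81,0.0205,0.004,0,50,0,0,0.89,0.0205,0.004,0,50])

```text
clock: 7.95
position: [0.5388, -0.1589, 0.2736]
ee_rot: [1.67, -2.64, -0.015]
force: [0.5, 0.6, -1.2]
width: 0.545
gripper_force: 0.0
```

Emit:
arm_command(deltas=[0,0,0.09,0,0,0,50,0,0,0.18,0,0,0,50,0,0,0.27,0,0,0,50,0,0,0.36,0,0,0,50,0,0,0.45,0,0,0,50,0,0,0.54,0,0,0,50,0,0,0.63,0,0,0,50,0,0,0.72,0,0,0,50,0,0,0.81,0,0,0,50,0,0,0.868,0,0,0,50,0,0,0.868,0,0,0,50,0,0,0.868,0,0,0,50])

```text
clock: 9.15
position: [0.5239, -0.0513, 0.1492]
ee_rot: [2.633, -1.406, 0.284]
force: [-1.1, -0.2, -0.4]
width: 0.546
gripper_force: 0.0
```

```bash
python3 - <<'E'
from h import *
from cell import sensors
s=sensors.observe();R=cv2.Rodrigues(np.array(s['ee_rot']))[0]
print(s['clock'],s['position'],s['joints'],"tool y deg",np.degrees(np.arctan2(R[1,1],R[0,1])),R[:,2])
E
```

```text
9.15 [ 0.52391387 -0.05133653  0.14920187] [ 0.70818497  0.69251296 -1.2665664   1.95952701  0.98858592  1.19953074
  2.74143642] tool y deg -146.4343878422527 [ 0.09841894 -0.21349384 -0.97197433]
```

The half turn ran joint 7 the wrong way to its limit, and the arm deviated without touching anything. I'm turning back clockwise in small steps.

Emit:
arm_command(deltas=[0,0,-0.08,0,0,0.02,50,0,0,-0.16,0,0,0.04,50,0,0,-0.24,0,0,0.05,50,0,0,-0.32,0,0,0.05,50,0,0,-0.4,0,0,0.05,50])

```text
clock: 9.65
position: [0.5243, -0.0521, 0.2001]
ee_rot: [2.03, -2.127, 0.198]
force: [0.5, 0.3, -0.9]
width: 0.544
gripper_force: 0.0
```

```bash
cat > st.py <<'E'
from h import *
from cell import sensors
from scipy.spatial.transform import Rotation as Ro
s=sensors.observe();R=Ro.from_rotvec(s['ee_rot']);M=R.as_matrix()
print(s['clock'],s['position'],np.round(s['joints'],3),"tool y deg",np.degrees(np.arctan2(M[1,1],M[0,1])),M[:,2])
print('force',s['force'],s['ft_torque'],s['width'])
def to(ang):
    a=np.radians(ang);y=np.array([np.cos(a),np.sin(a),0]);z=np.array([0,0,-1.]);x=np.cross(y,z)
    return (Ro.from_matrix(np.c_[x,y,z])*R.inv()).as_rotvec()/(np.pi/2)
E
python3 -c "
from st import *
for a in (-146,-170,-190,-210): print(a,to(a))"
```

```text
9.65 [ 0.52426219 -0.052068    0.20011133] [ 0.621  0.624 -1.149  1.786  0.766  1.345  2.32 ] tool y deg 177.07046748934 [-0.04817919 -0.22925731 -0.97217275]
force [ 0.45756594  0.28804518 -0.87472409] [0.3646044  0.08089573 0.01151268] 0.5435810010983071
-146 [0.15215277 0.01725707 0.40560618]
-170 [ 0.15014131 -0.0145342   0.1402084 ]
-190 [ 0.14513966 -0.04033046 -0.08097612]
-210 [ 0.13712996 -0.06549345 -0.30215135]
```

Emit:
arm_command(deltas=[0.04,-0.02,-0.08,0.004,-0.02,0.03,50,0.07,-0.035,-0.15,0.008,-0.05,0.06,50,0.1,-0.05,-0.22,0.012,-0.08,0.08,50,0.137,-0.065,-0.302,0.016,-0.108,0.08,50,0.137,-0.065,-0.302,0.016,-0.108,0.08,50,0.137,-0.065,-0.302,0.016,-0.108,0.08,50])

```text
clock: 10.25
position: [0.5394, -0.162, 0.2794]
ee_rot: [1.575, -2.717, -0.0]
force: [-0.9, 0.7, -0.2]
width: 0.545
gripper_force: 0.0
```

```bash
python3 -c "
from st import *
for a in (100,63.6): print(a,to(a))"
```

```text
10.25 [ 0.53935285 -0.16200053  0.27940289] [ 0.959  0.559 -1.163  1.616  0.526  1.321  2.339] tool y deg 150.2145587225379 [-1.13345793e-03 -4.02014711e-04 -9.99999277e-01]
force [-0.91063149  0.72729434 -0.16721687] [0.11955107 0.12326307 0.02396069] 0.5449847180318128
100 [-7.68653118e-05 -7.86942742e-04 -5.57939700e-01]
63.6 [-3.40183177e-04 -7.72075078e-04 -9.62384088e-01]
```

Emit:
arm_command(deltas=[0,0,-0.09,0,0.001,0,40,0,0,-0.18,0,0.002,0,40,0,0,-0.27,0,0.002,0,40,0,0,-0.36,0,0.002,0,40,0,0,-0.45,0,0.002,0,40,0,0,-0.54,0,0.002,0,40,0,0,-0.63,0,0.002,0,40,0,0,-0.72,0,0.002,0,40,0,0,-0.81,0,0.002,0,40,0,0,-0.9,0,0.002,0,40,0,0,-0.962,0,0.002,0,40,0,0,-0.962,0,0.002,0,40,0,0,-0.962,0,0.002,0,40])

```text
clock: 11.55
position: [0.5392, -0.1569, 0.2795]
ee_rot: [-0.702, -3.06, -0.001]
force: [-0.9, 0.1, -0.2]
width: 0.44
gripper_force: 0.0
```

```bash
python3 -c "
from st import *
cv2.imwrite('pics/w3.png',optics.get_image('wrist'))"
```

```text
11.55 [ 0.53921932 -0.15686319  0.27953822] [ 0.758  0.42  -0.796  1.632  0.313  1.225  1.017] tool y deg 64.16812530368986 [-0.00188054  0.00137538 -0.99999729]
force [-0.89819821  0.11994119 -0.16724333] [-0.01427171  0.02702875 -0.00180525] 0.44042598857183257
```

View pics/w3.png

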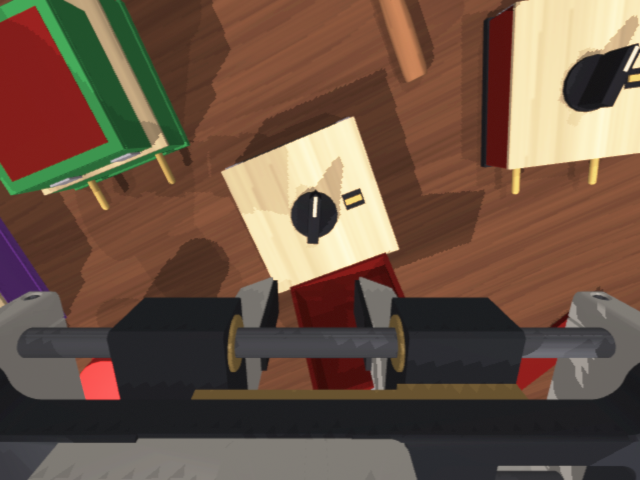

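The pointer line runs (316,196)–(315,217), nearly parallel to the fingers, so it is aligned. Descending onto the bar.

Emit:
arm_command(deltas=[0,0,0,0,0,-0.04,40,0,0,0,0,0,-0.08,40,0,0,0,0,0,-0.12,40,0,0,0,0,0,-0.15,40,0,0,0,0,-0.001,-0.175,40,0,0,0,0,-0.001,-0.189,40,0,0,0,0,-0.001,-0.189,40,0,0,0,0,-0.001,-0.189,5,0,0,0,0,-0.001,-0.189,5,0,0,0,0,-0.001,-0.189,5,0,0,0,0,-0.001,-0.189,5], force=10)

```text
clock: 12.7
position: [0.5394, -0.1593, 0.0914]
ee_rot: [-0.711, -3.06, -0.001]
force: [0.9, 0.7, 1.9]
width: 0.137
gripper_force: 5.1
```

```bash
python3 -c "
from st import *"
```

```text
12.7 [ 0.53935215 -0.15929412  0.09143516] [ 0.672  0.612 -0.687  1.851  0.501  0.859  0.851] tool y deg 63.84401081671871 [-3.95341873e-04  6.15802714e-04 -9.99999732e-01]
force [0.85949777 0.72070073 1.87190641] [ 0.33493523 -0.14769654 -0.0974286 ] 0.1367505130820894
```

Emit:
arm_command(deltas=[0,0,-0.06,0,0,0,5,0,0,-0.12,0,0,0,5,0,0,-0.18,0,0,0,5,0,0,-0.24,0,0,0,5,0,0,-0.3,0,0,0,5,0,0,-0.36,0,0,0,5,0,0,-0.42,0,0,0,5,0,0,-0.48,0,0,0,5,0,0,-0.54,0,0,0,5,0,0,-0.6,0,0,0,5,0,0,-0.66,0,0,0,5,0,0,-0.72,0,0,0,5,0,0,-0.758,0,0,0,5,0,0,-0.758,0,0,0,5,0,0,-0.758,0,0,0,5,0,0,-0.758,0,0,0,5], force=20)

```text
clock: 14.3
position: [0.5405, -0.1587, 0.0914]
ee_rot: [2.301, 2.138, 0.007]
force: [5.0, 2.6, 0.9]
width: 0.127
gripper_force: 19.9
```

```bash
python3 -c "
from st import *"
```

```text
14.3 [ 0.54045169 -0.1587089   0.09143515] [ 0.467  0.543 -0.383  1.869  0.275  0.778 -0.136] tool y deg -4.223670881364489 [ 0.00358715  0.00224204 -0.99999105]
force [4.95133717 2.56521209 0.90568374] [ 0.27981538 -1.01268731 -0.02765716] 0.12718240697783498
```

Turned; now release, lift and look.

Emit:
arm_command(deltas=[0,0,0,0,0,0,40,0,0,0,0,0,0,40,0,0,0,0,0,0,40,0,0,0,0,0,0.04,40,0,0,0,0,0,0.08,40,0,0,0,0,0,0.12,40,0,0,0,0,0,0.16,40,0,0,0,0,0,0.18,40,0,0,0,0,0,0.18,40,0,0,0,0,0,0.18,40])

```text
clock: 15.3
position: [0.5384, -0.1594, 0.2702]
ee_rot: [-2.304, -2.134, -0.002]
force: [0.3, -0.4, 0.5]
width: 0.437
gripper_force: 0.0
```

```bash
python3 - <<'E'
from st import *
W=cam("wrist");a=optics.get_image('wrist');np.savez("w4.npz",K=W[0],R=W[1],t=W[2])
x,y=proj(W,[[.54,-.15,.07]])[0].astype(int);x0,y0=max(0,x-80),max(0,y-80);print(x0,y0)
b=optics.get_image('side')[150:300,232:432]
cv2.imwrite("pics/c4.png",np.hstack([cv2.resize(a[y0:y0+160,x0:x0+130],(390,480),interpolation=cv2.INTER_CUBIC),cv2.resize(b,(400,480))]))
E
```

```text
15.3 [ 0.53841824 -0.1593759   0.27020951] [ 0.519  0.352 -0.437  1.667  0.158  1.158 -0.034] tool y deg -4.373476261896594 [-8.60043970e-05  1.71092938e-03 -9.99998533e-01]
force [ 0.25506872 -0.41780653  0.48472015] [-0.1052181   0.04959535  0.04634377] 0.43680939857217055
236 126
```

View pics/c4.png

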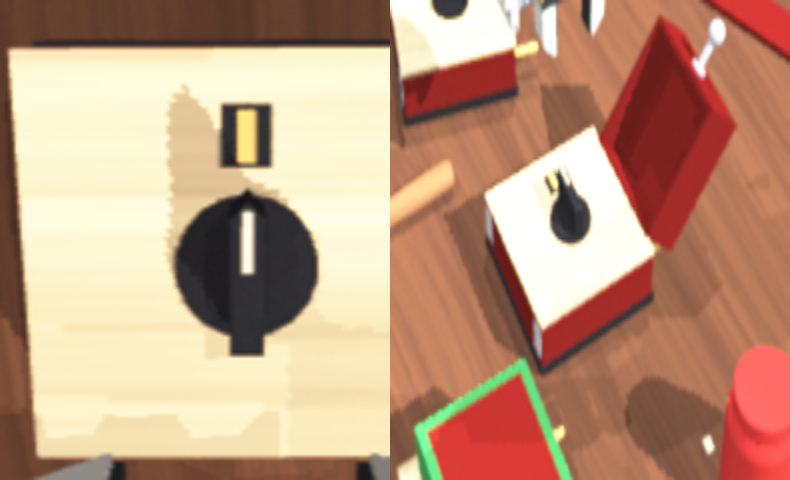

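The pointer (247,195) lines up with the brass mark (246,135). The cover leans open on its rests, and the gripper is clear of everything.

```bash
python3 -c "
from cell import arm
print(arm.sign_off())"
```

```text
the job is handed in; nothing more can be done
None
```

The job is handed in: the cover is propped open, the dial points at the brass mark, the other box was not touched and the gripper is clear; one risk is that during a wrong-way turn joint 7 read 2.7414 rad against its stated limit of 2.74.

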